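Fetch the flange bearing from behind the rollers

TASK

The spool clamped in the assembly fixture still needs its flange bearing, which sits on the grey kit board hemmed in by three rollers. Stand all three rollers upright in the set-down tray, then take the bearing and seat it in the spool's open bore, spigot down with its flange flat on the spool's face, and after that put each roller back upright in the middle of its own black footprint pad on the kit board, the one it stood on at first. Set things down rather than drop them, and let none of them fall over.

Things in the scene. Friction and masses are not known exactly. Their poses are not given: they have to be found in the camera images.
- flanged_mid (a point): Centre, half-way up, of the flanged roller: the stoutest of three upright cream nylon rollers, all 82 mm tall, all loose. Plain barrel of 54 mm diameter with a wider flange of 64 mm diameter round its foot (lowest 10 mm). This point is 41 mm above its underside, z up along its axis. Grip the barrel from above, anywhere from this point up. 0.15 to 0.3 kg.
- slim_mid (a point): Centre, half-way up, of the slim roller: straight cream nylon cylinder of 36 mm diameter, 82 mm tall, with two thin belt grooves near its top, loose. This point is 41 mm above its underside, z up along its axis. Grip it from above, at this point or higher. 0.08 to 0.16 kg.
- stepped_mid (a point): Centre, half-way up, of the stepped roller: cream nylon, 82 mm tall, a 38 mm diameter upper part on an 18 mm high foot step of 50 mm diameter, loose. This point is 41 mm above its underside, z up along its axis. Grip the upper part from above, at this point or higher. 0.1 to 0.2 kg.
- bearing_mid (a point): Centre, 23 mm up, of the loose aluminium flange bearing, 46 mm tall, z up, 0.12-0.22 kg. From below: chamfered spigot 36 mm dia x 12, flange 52 dia x 8 (top 3 mm below this point), boss 34 dia x 26. Starts with its spigot in the kit board's hole, flange on the board, taller rollers 64 mm off on three sides. Grip the boss from above, fingertips over the flange, so it can come down on the spool.
- pad_flanged: Footprint pad of the flanged roller: thin black rubber disc fixed to the kit board, 72 mm in diameter, 2 mm thick; the largest of the three pads. Origin at the centre of its underside, on the board's top face. The roller stands on it at the start and hides all but its rim.
- pad_slim: Footprint pad of the slim roller: thin black rubber disc fixed to the kit board, 48 mm in diameter, 2 mm thick; the smallest pad. Origin at the centre of its underside, on the board's top face. The slim roller stands on it at the start.
- pad_stepped: Footprint pad of the stepped roller: thin black rubber disc fixed to the kit board, 60 mm in diameter, 2 mm thick; the middle-sized pad. Origin at the centre of its underside, on the board's top face. The stepped roller stands on it at the start.
- kit_board: Fixed flat grey plastic board, 190 mm along its x, 210 along its y, 14 thick, lying on the bench. Origin at the centre of its underside. The bearing's hole (46 mm dia) is 20 mm from the origin along +x; the pads lie 64 mm from that hole along the board's +y, -y and -x, which pad where varies. Low spare bearings and nuts, up to 12 mm high, lie near its corners.
- set_down_tray: Set-down tray, the side area: fixed empty blue plastic tray, 210 mm along its x, 190 mm along its y, rim 25 mm high, walls and floor 4 mm thick. Origin at the centre of its underside. Stands to the left or to the right of the kit board.
- spool_mouth (a point): Centre of the open bore of a cream nylon spool (104 mm flanges) clamped upright on the fixture, a fixed dark steel plate 160 x 150 mm, on the other side of the kit board from the tray. The point is level with the spool's upper face, 72 mm above the bench, z up. Bore 46 mm dia, 14 deep: the bearing's spigot has 5 mm to spare all round; seated, the bearing's centre is 11 mm above it.
Things that resemble listed ones, but are neither listed nor needed, are in the scene too. What is meant by the part that bears bearing_mid is not blue, green or orange, and is the smaller of those in its own colour.

How it is judged (in metres and radians):
On the way, in this order (a step that is already met when the one before it is completed fails the run):
1. all three rollers stand upright in the set-down tray, released (x of flanged_mid in the frame of set_down_tray between -0.1 and 0.1 m and y of flanged_mid in the frame of set_down_tray between -0.09 and 0.09 m and z of flanged_mid in the frame of set_down_tray between 0.038 and 0.052 m and angle between each of flanged_mid, slim_mid, stepped_mid's own z axis and vertical below 0.1 rad and linear speed of each of roller_flanged, roller_slim, roller_stepped below 0.02 m/s and contact force between the fingers and roller_flanged below 0.1 N and x of slim_mid in the frame of set_down_tray between -0.1 and 0.1 m and y of slim_mid in the frame of set_down_tray between -0.09 and 0.09 m and z of slim_mid in the frame of set_down_tray between 0.038 and 0.052 m and contact force between the fingers and roller_slim below 0.1 N and x of stepped_mid in the frame of set_down_tray between -0.1 and 0.1 m and y of stepped_mid in the frame of set_down_tray between -0.09 and 0.09 m and z of stepped_mid in the frame of set_down_tray between 0.038 and 0.052 m and contact force between the fingers and roller_stepped below 0.1 N), for 0.2 s.
2. the bearing is seated in the spool's bore and released, the three rollers still standing in the tray (all of step 1 and horizontal distance between bearing_mid and spool_mouth below 0.008 m and z of bearing_mid in the frame of spool_mouth between 0.008 and 0.0135 m and angle between bearing_mid's own z axis and vertical below 0.08 rad and linear speed of flange_bearing below 0.02 m/s and contact force between the fingers and flange_bearing below 0.1 N), for 0.2 s.
At the end, for the whole second after the job is handed in: Each roller upright (0.1 rad) on its own pad, within 10 mm of its centre; the bearing upright (0.08 rad) in the spool's bore, within 8 mm of its axis, flange on the face (its centre 8 to 13.5 mm above the mouth); all released and at rest (horizontal distance between flanged_mid and pad_flanged below 0.01 m and z of flanged_mid in the frame of pad_flanged between 0.038 and 0.048 m and angle between each of flanged_mid, slim_mid, stepped_mid's own z axis and vertical below 0.1 rad and linear speed of each of roller_flanged, roller_slim, roller_stepped, flange_bearing below 0.02 m/s and contact force between the fingers and roller_flanged below 0.1 N and horizontal distance between slim_mid and pad_slim below 0.01 m and z of slim_mid in the frame of pad_slim between 0.038 and 0.048 m and contact force between the fingers and roller_slim below 0.1 N and horizontal distance between stepped_mid and pad_stepped below 0.01 m and z of stepped_mid in the frame of pad_stepped between 0.038 and 0.048 m and contact force between the fingers and roller_stepped below 0.1 N and horizontal distance between bearing_mid and spool_mouth below 0.008 m and z of bearing_mid in the frame of spool_mouth between 0.008 and 0.0135 m and angle between bearing_mid's own z axis and vertical below 0.08 rad and contact force between the fingers and flange_bearing below 0.1 N); the robot touches nothing.
It fails at once if a roller or the bearing falls over (angle between any of flanged_mid, slim_mid, stepped_mid, bearing_mid's own z axis and vertical above 0.7 rad).
It fails at once if a roller or the bearing is dropped or thrown (moves freely at more than 0.7 m/s) ((linear speed of roller_flanged above 0.7 m/s and contact force between roller_flanged and anything else below 0.05 N) or (linear speed of roller_slim above 0.7 m/s and contact force between roller_slim and anything else below 0.05 N) or (linear speed of roller_stepped above 0.7 m/s and contact force between roller_stepped and anything else below 0.05 N) or (linear speed of flange_bearing above 0.7 m/s and contact force between flange_bearing and anything else below 0.05 N)).
It also fails if it takes over 138 s, if anything falls off the work surface, if the arm or the gripper's body presses on something with over 40 N, if the wrist force passes 120 N, or if a joint passes its speed limit or range.

ROBOT

A 6-joint arm with a two-finger parallel gripper is mounted at the origin on the work surface. World frame = base frame: x ahead of the robot, y to its left, z up, the work surface at z = 0. Lengths are in m, angles in degrees, forces in N, time in s.
With the tool pointing down it reaches from about 0.4 to 0.825 m from the base axis. Payload 7 kg.
Tool frame: the origin (TCP) lies on the front face of the gripper's body, between the roots of the fingers; the fingertips stand 66 mm ahead of it and the grasp point (between the pads) lies 47 mm ahead of it; z points along the fingers, y is the line along which they close (so a half turn about z gives the same grasp; the last joint's range is limited). The gripper opens to 88 mm and grips with 3 to 60 N. Pads are 19 mm wide; open, the fingers measure 130 mm over their backs; the gripper's body (78 mm by 193 mm) begins 47 mm behind the grasp point.
Start: joints at [-54.196, 20.546, 0.682, 0, -70.136, -16.507], TCP at [0.223, -0.637, 0.292] pointing down, gripper open.
Joint ranges: [-176.03, 176.03], [-82.01, 121.73], [-58.28, 71.71], [-173.87, 95.51], [-174.79, -0.11], [-173.66, 173.66]. Speed limits (degrees/s): [136.94, 136.94, 172.46, 180, 180, 180].

INTERFACE

Orientations are given as [roll, pitch, yaw] about the fixed x, y, z axes, in that order (R = Rz(yaw) Ry(pitch) Rx(roll)).
In Python, from plant import ctrl gives the robot as it stands.
- The arm moves only by the tool send_rows, never from a script. Its argument "deltas" is a list of rows, each a list of 2 entries, a list of its own where there are three numbers: the shift along the tool's x, y, z each as a share of 800 mm, from -1 to 1, then the turn about the tool's z as a share of 90 degrees, from -1 to 1. A call has exactly 5 rows; each row is the pose to reach, as a shift and turn from the pose commanded when the call began, along the tool's axes at that moment; what a row does not reach only later rows make up. A row lasts 1/12 s, in which the tool goes at most 41.7 mm and 7.16 degrees, less where a joint would pass 70% of its speed; a pose out of reach is approached as far as the arm can. A call with a number of a shift or a turn outside -1 to 1 is refused whole. A call with a gripper value outside its range is refused whole. "gripper" is the opening, from 0 (shut) to 1 (fully open), set as the call begins (left out, the last holds). The fingers move at their own pace and stop on an object; the grip force is fixed at half the most. Time passes only in rows, so rows that repeat a pose let the fingers close, or fill a call up. It gives the time, the measured TCP pose, the force, the opening and the grip force at its end, in the units of the state.
- ctrl.get_obs(): the state, without advancing time (a new reading comes with each control period).
- ctrl.snapshot(name): name is "side" or "top"; returns a dict with "color" (384x512x3 uint8, red, green, blue), "vertical_fov" (degrees; the focal length in pixels is half the picture's height over the tangent of half this angle, whatever the lens; pixels are square), "cx", "cy" (the principal point, pixels), "k1" (the pictures are not rectified: a ray, as slopes to the right and down, at radius r is drawn at 1 + k1 r^2 times it, then the intrinsics apply), "rvec" (rotation vector, rad) and "tvec" (3), from world to camera coordinates, as OpenCV has them. Camera axes: x right, y down, z forward; pixel columns grow to the right and rows downward; lengths in m; the calibration is good to about 2 mm. A picture is of the moment at which its call begins. There is no depth.
- ctrl.close_job(): hands the job in; it is judged then, once.
Trained networks look in a picture, given as the dict that the camera call returned (one of the last four; its "shot" number tells which), for a name from the list of things; names that differ only in an ending like _2 or _b are one class to them, and where a whole thing is asked for, a point or a joint stands for the part that bears it (a point fixed in the world has none). Each returns a list of dicts, best first, with "conf" (0 to 1); they miss things now and then, are a little off and sometimes report something else, mostly with a low value. They report only what shows in the picture. A call takes as long as a camera call. They do not tell look-alikes from the thing itself.
- ctrl.boxes_of(picture, thing): "xy" ([column, row] as shares, 0 to 1, of the picture: columns of its width, rows of its height, amid what is visible of it).
- ctrl.cut_out(picture, thing): "pixels" (384x512 bool, what is visible of it) and "xy" ([column, row] as shares, 0 to 1, of the picture: columns of its width, rows of its height, amid what is visible of it).
The state is a dict: "clock": time; "joint_pos": joint angles; "qvel": joint speeds; "tau": joint torques, N m; "tool_pos": TCP position; "orientation": TCP orientation; "force": force on the tool from outside, world axes, zero at the start; "moment": the same for the moment, N m; "opening": finger opening in m; "gripper_force": force on a finger pad.
Only numpy, scipy, OpenCV 4.12 (cv2) and the standard library are available. Lean on these libraries where they do the work, as an engineer would, in place of code of your own. Each camera call takes 0.05 s, during which the arm holds its last target. There are 200 camera calls.

## Working session

There is one attempt and no reset: what is moved stays moved. The work goes in short steps, Python scripts to look and compute and a tool call to move; the robot and the scene stay as the last step left them, time stands still between calls to the robot, and variables do not carry over. Pictures are saved under pics/ and viewed, at most 14 in all, crops included, and the job is handed in when it is done.

Besides the shell and the picture viewer there is one more tool, called after "Call:" as name(argument=value, ...) on one line, values as JSON. send_rows: Moves the arm, as the interface text tells. Shift numbers are shares of 800 mm and turn numbers shares of 90 degrees, none past 1 either way. Its arguments: {"type":"object","properties":{"deltas":{"type":"array","items":{"type":"array"}},"gripper":{"type":"number"}},"required":["deltas"]}

```bash
ls; mkdir -p pics; cat > h.py <<'E'
import numpy as np, cv2
from plant import ctrl
def K(s):
    h,w=s["color"].shape[:2]; f=h/2/np.tan(np.radians(s["vertical_fov"])/2)
    return np.array([[f,0,s["cx"]],[0,f,s["cy"]],[0,0,1.]]), np.array([s["k1"],0,0,0,0.])
def proj(s,P):
    k,d=K(s); return cv2.projectPoints(np.atleast_2d(np.float64(P)),np.float64(s["rvec"]),np.float64(s["tvec"]),k,d)[0][:,0]
def back(s,uv,z):
    k,d=K(s); n=cv2.undistortPoints(np.float64(uv).reshape(-1,1,2),k,d)[:,0]
    R=cv2.Rodrigues(np.float64(s["rvec"]))[0]; t=np.float64(s["tvec"]).ravel()
    r=np.c_[n,np.ones(len(n))]@R; c=-R.T@t
    return c+r*((z-c[2])/r[:,2])[:,None]
def save(s,name): cv2.imwrite(name,s["color"][:,:,::-1])
E
python3 - <<'E'
from h import *
for n in("top","side"):
    s=ctrl.snapshot(n); cv2.imwrite(f"pics/{n}0.png",cv2.resize(s["color"][:,:,::-1],(800,600)))
    R=cv2.Rodrigues(np.float64(s["rvec"]))[0]; print(n,-R.T@np.float64(s["tvec"]).ravel(),s["vertical_fov"],s["k1"])
    for t,z in dict(flanged_mid=.057,slim_mid=.057,stepped_mid=.057,bearing_mid=.03,pad_flanged=.014,pad_slim=.014,pad_stepped=.014,kit_board=.014,set_down_tray=.004,spool_mouth=.072).items():
        for d in ctrl.boxes_of(s,t):
            uv=np.array(d["xy"])*[512,384]; print(t,round(d["conf"],2),uv.round(),back(s,[uv],z)[0].round(3))
print(ctrl.get_obs())
E
```

```text
pics
top [0.4376578  0.00528104 1.0628876 ] 51.461346456868256 -0.11105631566818475
slim_mid 0.58 [278. 171.] [ 0.591 -0.067  0.057]
stepped_mid 0.61 [254. 198.] [ 0.521 -0.005  0.057]
bearing_mid 0.87 [336. 147.] [ 0.658 -0.223  0.03 ]
bearing_mid 0.76 [188. 142.] [0.675 0.169 0.03 ]
bearing_mid 0.71 [270. 240.] [ 0.414 -0.044  0.03 ]
bearing_mid 0.64 [378. 124.] [ 0.723 -0.343  0.03 ]
pad_flanged 0.46 [278. 170.] [ 0.6   -0.069  0.014]
pad_flanged 0.45 [280. 178.] [ 0.579 -0.074  0.014]
pad_slim 0.66 [274. 177.] [ 0.58  -0.057  0.014]
pad_stepped 0.66 [258. 206.] [ 0.506 -0.014  0.014]
kit_board 0.61 [261. 185.] [ 0.561 -0.023  0.014]
set_down_tray 0.72 [130. 203.] [0.515 0.328 0.004]
set_down_tray 0.27 [277. 168.] [ 0.608 -0.067  0.004]
spool_mouth 0.6 [370. 206.] [ 0.497 -0.296  0.072]
side [0.15230002 0.86256996 0.86357466] 42.845085301968496 -0.13566857898883655
flanged_mid 0.7 [244. 218.] [0.58  0.069 0.057]
slim_mid 0.67 [220. 318.] [0.484 0.357 0.057]
slim_mid 0.58 [262. 183.] [ 0.603 -0.079  0.057]
stepped_mid 0.7 [276. 211.] [0.522 0.007 0.057]
bearing_mid 0.9 [186. 243.] 
[... 447 characters left out ...]
 [ 0.475 -0.236  0.072]
{'clock': 1.1, 'joint_pos': array([-5.41950938e+01,  2.05465532e+01,  6.79104358e-01,  3.05560321e-04,
       -7.01345969e+01, -1.65070178e+01]), 'qvel': array([-0.10077619, -0.09513539, -0.0365292 , -0.081983  ,  0.03563721,
       -0.07822922]), 'tau': array([ 7.02277321e-04, -5.82406104e+01,  2.93306386e+01,  7.00266257e+00,
        1.23343442e-02, -4.84599684e-05]), 'tool_pos': array([ 0.2230401 , -0.63704764,  0.2921383 ]), 'orientation': array([ 1.79998120e+02, -8.56795871e-04, -1.60702008e+02]), 'force': array([ 0.39372735, -0.09217177,  1.36419886]), 'moment': array([-0.02826204,  0.0108879 , -0.06134112]), 'gripper_force': 0.0, 'opening': 0.08756439795205645}
```

View pics/top0.png

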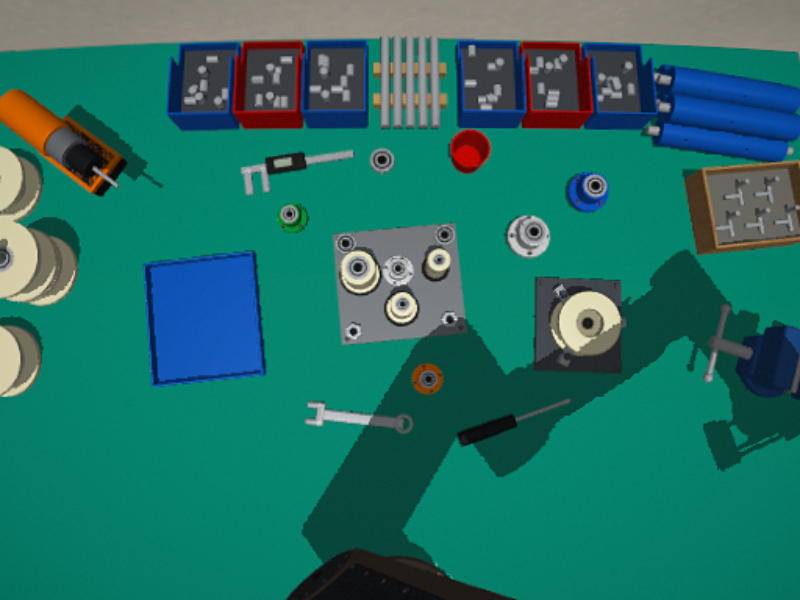

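View pics/side0.png

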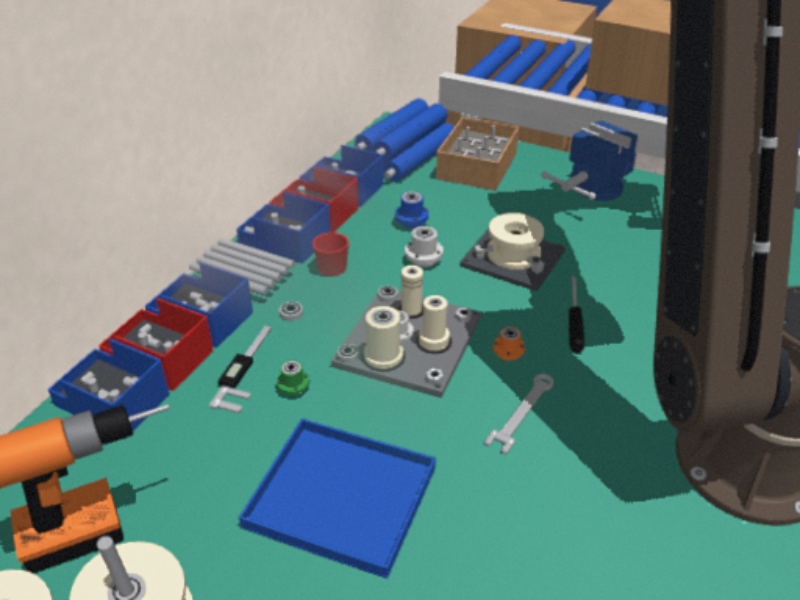

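```bash
python3 - <<'E'
from h import *
for n,(x,y,w,h) in dict(top=(208,138,100,84),side=(208,162,106,92)).items():
    s=ctrl.snapshot(n); c=s["color"][y:y+h,x:x+w,::-1]
    c=cv2.resize(c,None,fx=7,fy=6.5 if 0 else 7,interpolation=cv2.INTER_CUBIC)[:600]; 
    if n=="side": c=c[:600]
    for i in range(0,w,10): cv2.line(c,(i*7,0),(i*7,6),(0,0,255),1); cv2.putText(c,str(x+i),(i*7,16),0,.35,(0,255,255))
    for i in range(0,h,10): cv2.putText(c,str(y+i),(0,i*7+4),0,.35,(0,255,255))
    cv2.imwrite(f"pics/{n}1.png",c[:,:])
s=ctrl.snapshot("top"); 
a=cv2.resize(s["color"][155:250,85:180,::-1],None,fx=4,fy=4,interpolation=cv2.INTER_CUBIC)
b=cv2.resize(s["color"][155:250,325:420,::-1],None,fx=4,fy=4,interpolation=cv2.INTER_CUBIC)
cv2.imwrite("pics/ts.png",np.hstack([a,b]))
E
```

```text
(no output)
```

View pics/top1.png

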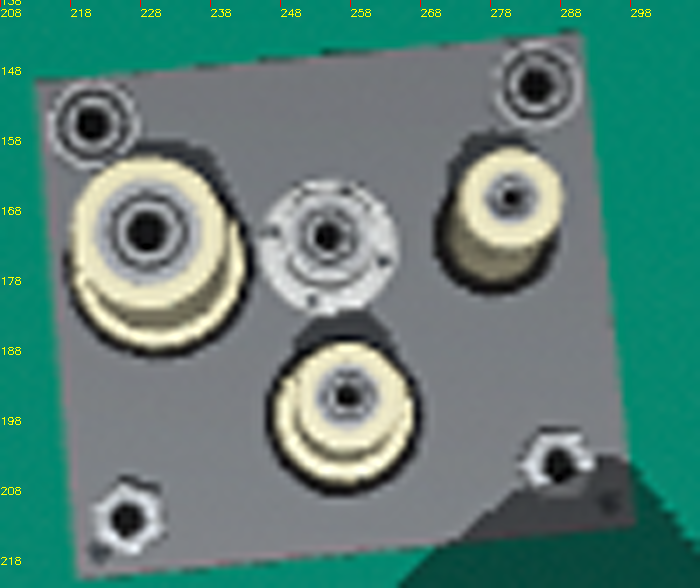

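View pics/side1.png

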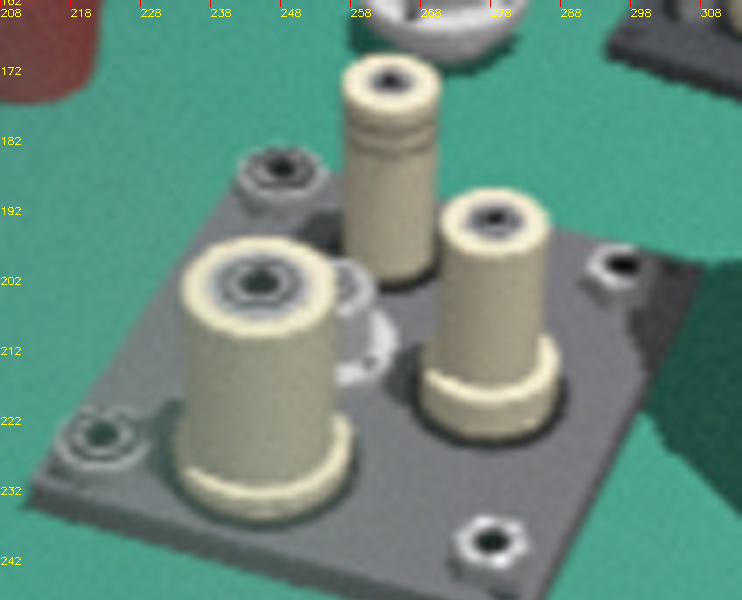

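View pics/ts.png

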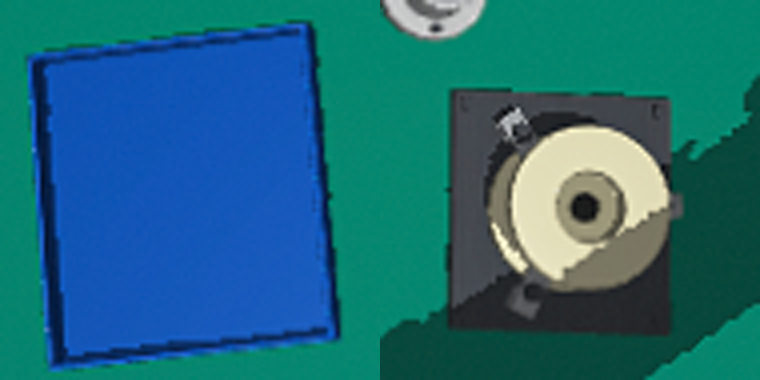

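```bash
python3 - <<'E'
from h import *
from scipy.optimize import least_squares
T=ctrl.snapshot("top"); S=ctrl.snapshot("side")
f=lambda a,o,k=7:(np.array(a,float)+.5)/k-.5+np.array(o)
tp=f([[147,233],[511,197],[349,396]],[208,138]); sd=f([[261,284],[390,81],[493,219]],[208,162])
A=back(T,tp,.098);B=back(S,sd,.098);print("rollers top\n",A.round(4),"\nside\n",B.round(4))
for i in range(3):
    r=least_squares(lambda p:np.r_[proj(T,p)[0]-tp[i],proj(S,p)[0]-sd[i]],A[i]);print(r.x.round(4),r.cost)
print("bearing",back(T,f([[327,237]],[208,138]),.048).round(4))
c=back(T,f([[36,80],[581,33],[636,524],[78,578]],[208,138]),.014)[:,:2]
def board(c,name,lx,ly):
    # corners TL,TR,BR,BL ; +x = up in image, +y = left
    q=np.array([[lx,ly],[lx,-ly],[-lx,-ly],[-lx,ly]])/2
    R=lambda a:np.array([[np.cos(a),-np.sin(a)],[np.sin(a),np.cos(a)]])
    r=least_squares(lambda p:(q@R(p[2]).T+p[:2]-c).ravel(),[*c.mean(0),0]); print(name,r.x.round(4),np.degrees(r.x[2]).round(2),"res",r.fun.round(4)); return r.x,R(r.x[2])
p,R=board(c,"board",.19,.21)
h=p[:2]+R@[.02,0];print("hole",h.round(4),"pads L,R,D",*[(h+R@v).round(4) for v in ([0,.064],[0,-.064],[-.064,0])])
t=back(T,f([[28,55],[310,22],[340,340],[53,370]],[85,155],4),.025)[:,:2]
board(t,"tray",.21,.19)
print("spool",back(T,f([[591-380,207.5]],[325,155],4),.072).round(4))
E
```

```text
rollers top
 [[ 0.5856  0.058   0.098 ]
 [ 0.5974 -0.0696  0.098 ]
 [ 0.5278 -0.012   0.098 ]] 
side
 [[ 0.5844  0.0561  0.098 ]
 [ 0.5963 -0.0709  0.098 ]
 [ 0.5274 -0.0134  0.098 ]]
[0.5845 0.0576 0.0993] 0.13991672589065623
[ 0.5966 -0.0698  0.0988] 0.08115639730947012
[ 0.5273 -0.0122  0.099 ] 0.027032365583736118
bearing [[ 0.5913 -0.0054  0.048 ]]
board [ 0.5719 -0.0079  0.0856] 4.9 res [-0.0006 -0.0003  0.0004 -0.0001 -0.      0.0006  0.0003 -0.0001]
hole [ 0.5918 -0.0062] pads L,R,D [0.5863 0.0576] [ 0.5973 -0.07  ] [ 0.528  -0.0117]
tray [0.5127 0.3219 0.1092] 6.26 res [-0.0002 -0.0013  0.0003  0.0005  0.0005  0.0008 -0.0007  0.0001]
spool [[ 0.4959 -0.3153  0.072 ]]
```

Call:
send_rows(deltas=[[[-0.036,0.034,0],-0.078],[[-0.072,0.068,0],-0.156],[[-0.108,0.102,0],-0.234],[[-0.144,0.136,0],-0.312],[[-0.18,0.17,0],-0.39]], gripper=1)

```text
clock: 1.77
tool_pos: [0.3144, -0.4596, 0.2922]
orientation: [-180.0, -0.0, -125.3]
force: [2.0, -1.1, -0.2]
opening: 0.0878
gripper_force: 0.0
```

Call:
send_rows(deltas=[[[-0.05,0.006,0],-0.079],[[-0.1,0.013,0],-0.158],[[-0.15,0.019,0],-0.237],[[-0.2,0.026,0],-0.316],[[-0.248,0.032,0],-0.3956]])

```text
clock: 2.18
tool_pos: [0.4092, -0.283, 0.2926]
orientation: [-179.9, -0.0, -89.6]
force: [1.5, -0.2, -0.1]
opening: 0.0877
gripper_force: 0.0
```

Call:
send_rows(deltas=[[[-0.043,-0.022,0],0],[[-0.085,-0.044,0],0],[[-0.128,-0.066,0],0],[[-0.17,-0.088,0],0],[[-0.213,-0.11,0],0.003]])

```text
clock: 2.6
tool_pos: [0.4972, -0.1126, 0.2926]
orientation: [-179.9, 0.0, -90.3]
force: [1.9, -0.8, 0.4]
opening: 0.0879
gripper_force: 0.0
```

Call:
send_rows(deltas=[[[-0.043,-0.022,0],0],[[-0.085,-0.044,0],0],[[-0.128,-0.066,0],0],[[-0.17,-0.088,0.02],0],[[-0.213,-0.11,0.04],0]])

```text
clock: 3.02
tool_pos: [0.5865, 0.0574, 0.2611]
orientation: [-179.8, 0.1, -90.2]
force: [0.8, -0.7, 0.7]
opening: 0.0879
gripper_force: 0.0
```

```bash
python3 - <<'E'
from plant import ctrl
o=ctrl.get_obs();print(o["tool_pos"],o["orientation"],o["joint_pos"])
E
```

```text
[0.58653799 0.05743375 0.26107592] [-1.79833882e+02  6.15163178e-02 -9.02482929e+01] [ 2.45930570e+01  1.37315132e+01 -1.31668447e+01  1.56814774e-02
 -6.29250518e+01 -2.48485551e+01]
```

Call:
send_rows(deltas=[[[0,0,0.045],0],[[0,0,0.09],0],[[0,0,0.125],0],[[0,0,0.15],0],[[0,0,0.166],0]])

```text
clock: 3.43
tool_pos: [0.5842, 0.0551, 0.1246]
orientation: [179.8, -0.1, -90.3]
force: [-0.1, -0.0, 0.6]
opening: 0.0876
gripper_force: 0.0
```

Call:
send_rows(deltas=[[[0,0,0],0],[[0,0,0],0],[[0,0,0],0],[[0,0,0],0],[[0,0,0],0]], gripper=0)

```text
clock: 3.85
tool_pos: [0.5861, 0.0556, 0.1288]
orientation: [-179.9, 0.1, -90.3]
force: [-0.6, 0.0, 0.6]
opening: 0.0599
gripper_force: 0.0
```

Call:
send_rows(deltas=[[[0,0,0],0],[[0,0,0],0],[[0,0,0],0],[[0,0,0],0],[[0,0,0],0]])

```text
clock: 4.27
tool_pos: [0.586, 0.0555, 0.1285]
orientation: [-179.9, 0.0, -90.2]
force: [-1.2, 0.6, 7.0]
opening: 0.0536
gripper_force: 30.0
```

Call:
send_rows(deltas=[[[0,0,-0.04],0],[[0,0,-0.085],0],[[-0.049,0.012,-0.1],0],[[-0.099,0.025,-0.1],0],[[-0.149,0.037,-0.1],0]])

```text
clock: 4.68
tool_pos: [0.5561, 0.1755, 0.2088]
orientation: [-179.9, 0.1, -90.4]
force: [1.1, 0.0, -2.1]
opening: 0.0537
gripper_force: 30.0
```

Call:
send_rows(deltas=[[[-0.05,0.013,0],0],[[-0.1,0.025,0],0],[[-0.15,0.037,0],0],[[-0.2,0.05,0],0],[[-0.25,0.062,0],0]])

```text
clock: 5.1
tool_pos: [0.5065, 0.3765, 0.2072]
orientation: [180.0, -0.0, -90.3]
force: [0.9, -1.0, -3.0]
opening: 0.0534
gripper_force: 30.0
```

Call:
send_rows(deltas=[[[0,0,0.03],0],[[0,0,0.06],0],[[0,0,0.085],0],[[0,0,0.1],0],[[0,0,0.105],0]])

```text
clock: 5.52
tool_pos: [0.5067, 0.3739, 0.1208]
orientation: [179.8, -0.2, -90.3]
force: [0.0, 0.2, -1.7]
opening: 0.0539
gripper_force: 30.0
```

Call:
send_rows(deltas=[[[0,0,0],0],[[0,0,0],0],[[0,0,0.001],0],[[0,0,0.002],0],[[0,0,0.002],0]])

```text
clock: 5.93
tool_pos: [0.5081, 0.3751, 0.1227]
orientation: [-179.9, 0.1, -90.3]
force: [0.2, -1.0, -1.9]
opening: 0.0538
gripper_force: 30.0
```

Call:
send_rows(deltas=[[[0,0,0.002],0],[[0,0,0.004],0],[[0,0,0.006],0],[[0,0,0.007],0],[[0,0,0.0075],0]])

```text
clock: 6.35
tool_pos: [0.5077, 0.3748, 0.1165]
orientation: [-180.0, -0.0, -90.3]
force: [-4.5, -2.4, 9.4]
opening: 0.0534
gripper_force: 30.0
```

Call:
send_rows(deltas=[[[0,0,0],0],[[0,0,0],0],[[0,0,0],0],[[0,0,0],0],[[0,0,0],0]])

```text
clock: 6.77
tool_pos: [0.5077, 0.3748, 0.1165]
orientation: [-180.0, -0.0, -90.3]
force: [-1.8, -1.8, 4.7]
opening: 0.0535
gripper_force: 30.0
```

Call:
send_rows(deltas=[[[0,0,0],0],[[0,0,0],0],[[0,0,0],0],[[0,0,0],0],[[0,0,0],0]], gripper=1)

```text
clock: 7.18
tool_pos: [0.5078, 0.375, 0.1157]
orientation: [180.0, -0.0, -90.3]
force: [0.9, -0.2, 1.2]
opening: 0.081
gripper_force: 0.0
```

Call:
send_rows(deltas=[[[0,0,-0.03],0],[[0,0,-0.07],0],[[0,0,-0.1],0],[[0.05,-0.01,-0.1],-0.003],[[0.1,-0.02,-0.1],-0.003]])

```text
clock: 7.6
tool_pos: [0.5239, 0.2961, 0.1976]
orientation: [-179.8, 0.2, -89.8]
force: [0.7, -1.1, -1.0]
opening: 0.0876
gripper_force: 0.0
```

Call:
send_rows(deltas=[[[0.05,-0.01,0],0],[[0.1,-0.02,0],0],[[0.15,-0.03,0],0],[[0.2,-0.04,0],0],[[0.25,-0.05,0],0]])

```text
clock: 8.02
tool_pos: [0.5634, 0.093, 0.196]
orientation: [-180.0, 0.0, -90.0]
force: [1.5, 0.4, -0.2]
opening: 0.0878
gripper_force: 0.0
```

Call:
send_rows(deltas=[[[0.05,-0.01,0],0],[[0.1,-0.02,0],0],[[0.15,-0.03,0],0],[[0.206,-0.041,0],0],[[0.206,-0.041,0],0]])

```text
clock: 8.43
tool_pos: [0.5966, -0.0753, 0.1956]
orientation: [180.0, -0.0, -90.2]
force: [0.6, 0.7, 0.0]
opening: 0.0873
gripper_force: 0.0
```

```bash
python3 - <<'E'
from h import *
T=ctrl.snapshot("top")
c=T["color"][150:260,80:200,::-1]
cv2.imwrite("pics/t2.png",cv2.resize(c,None,fx=5,fy=5))
o=ctrl.get_obs();print(o["tool_pos"],o["orientation"],o["clock"])
E
```

```text
[ 0.59631164 -0.07383554  0.19543459] [ 1.79969948e+02 -2.51631702e-02 -9.02660193e+01] 8.4833
```

View pics/t2.png

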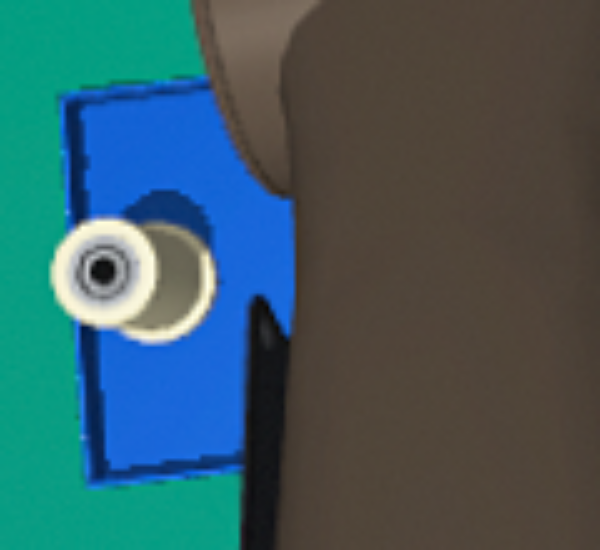

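Call:
send_rows(deltas=[[[-0.005,0,0.03],0],[[-0.005,0,0.06],0],[[-0.005,0,0.08],0],[[-0.005,0,0.087],0],[[-0.005,0,0.089],0]])

```text
clock: 8.9
tool_pos: [0.5955, -0.0654, 0.1234]
orientation: [179.9, -0.0, -90.0]
force: [0.8, -0.3, 0.7]
opening: 0.0876
gripper_force: 0.0
```

Call:
send_rows(deltas=[[[0,0,0],0],[[0,0,0],0],[[0,0,0],0],[[0,0,0],0],[[0,0,0],0]], gripper=0)

```text
clock: 9.32
tool_pos: [0.5965, -0.0658, 0.1254]
orientation: [-179.9, 0.0, -90.0]
force: [-0.4, -0.5, -0.5]
opening: 0.06
gripper_force: 0.0
```

Call:
send_rows(deltas=[[[0,0,0],0],[[0,0,0],0],[[0,0,0],0],[[0,0,0],0],[[0,0,0],0]])

```text
clock: 9.73
tool_pos: [0.5963, -0.066, 0.1248]
orientation: [-180.0, -0.0, -90.0]
force: [0.2, -0.0, 1.9]
opening: 0.0359
gripper_force: 30.0
```

Call:
send_rows(deltas=[[[0,0,0],0],[[0,0,0],0],[[0,0,0],0],[[0,0,0],0],[[0,0,0],0]])

```text
clock: 10.15
tool_pos: [0.5963, -0.066, 0.1248]
orientation: [-180.0, -0.0, -90.0]
force: [0.2, -0.2, 2.4]
opening: 0.0356
gripper_force: 30.0
```

Call:
send_rows(deltas=[[[0,0,-0.03],0],[[0,0,-0.08],0],[[0,0,-0.12],0],[[0,0,-0.14],0],[[0,0,-0.144],0]])

```text
clock: 10.57
tool_pos: [0.5975, -0.0658, 0.2437]
orientation: [-179.7, 0.0, -90.0]
force: [-0.3, 0.7, 0.3]
opening: 0.0355
gripper_force: 30.0
```

Call:
send_rows(deltas=[[[-0.05,0.011,0],0],[[-0.1,0.022,0],0],[[-0.15,0.033,0],0],[[-0.2,0.044,0],0],[[-0.25,0.054,0],0]])

```text
clock: 10.98
tool_pos: [0.5515, 0.1354, 0.2387]
orientation: [179.9, -0.0, -90.0]
force: [1.1, 0.7, -0.9]
opening: 0.0354
gripper_force: 30.0
```

Call:
send_rows(deltas=[[[-0.05,0.011,0],0],[[-0.1,0.022,0],0],[[-0.15,0.033,0],0],[[-0.2,0.042,0],0],[[-0.234,0.05,0],0]])

```text
clock: 11.4
tool_pos: [0.5116, 0.3241, 0.2385]
orientation: [179.9, -0.0, -89.9]
force: [1.0, -0.1, -0.8]
opening: 0.0356
gripper_force: 30.0
```

Call:
send_rows(deltas=[[[0,0,0.03],0],[[0,0,0.075],0],[[0,0,0.115],0],[[0,0,0.135],0],[[0,0,0.142],0]])

```text
clock: 11.82
tool_pos: [0.5108, 0.3194, 0.1215]
orientation: [179.7, -0.3, -90.0]
force: [0.5, 0.1, -1.5]
opening: 0.0357
gripper_force: 30.0
```

Call:
send_rows(deltas=[[[0,0,0.003],0],[[0,0,0.006],0],[[0,0,0.008],0],[[0,0,0.008],0],[[0,0,0.008],0]])

```text
clock: 12.23
tool_pos: [0.5133, 0.3216, 0.1209]
orientation: [-179.9, 0.1, -90.0]
force: [0.4, 0.2, -1.1]
opening: 0.0357
gripper_force: 30.0
```

Call:
send_rows(deltas=[[[0,0,0.003],0],[[0,0,0.006],0],[[0,0,0.008],0],[[0,0,0.009],0],[[0,0,0.01],0]])

```text
clock: 12.65
tool_pos: [0.513, 0.3212, 0.1127]
orientation: [-180.0, -0.0, -90.0]
force: [-4.9, -1.7, 14.8]
opening: 0.0359
gripper_force: 30.0
```

Call:
send_rows(deltas=[[[0,0,0],0],[[0,0,0],0],[[0,0,0],0],[[0,0,0],0],[[0,0,0],0]])

```text
clock: 13.07
tool_pos: [0.513, 0.3212, 0.1127]
orientation: [-180.0, -0.0, -90.0]
force: [-3.1, -1.2, 7.0]
opening: 0.0354
gripper_force: 30.0
```

Call:
send_rows(deltas=[[[0,0,0],0],[[0,0,0],0],[[0,0,0],0],[[0,0,0],0],[[0,0,0],0]], gripper=1)

```text
clock: 13.48
tool_pos: [0.513, 0.3212, 0.1116]
orientation: [180.0, -0.0, -90.0]
force: [-0.3, -0.9, -0.0]
opening: 0.0634
gripper_force: 0.0
```

Call:
send_rows(deltas=[[[0,0,-0.03],0],[[0,0,-0.07],0],[[0,0,-0.11],0],[[0,0,-0.125],0],[[0.03,0,-0.125],0]])

```text
clock: 13.9
tool_pos: [0.5149, 0.3009, 0.2159]
orientation: [-179.7, 0.3, -89.8]
force: [1.3, -0.1, -0.2]
opening: 0.0874
gripper_force: 0.0
```

Call:
send_rows(deltas=[[[0.05,-0.002,0],0],[[0.1,-0.005,0],0],[[0.15,-0.007,0],0],[[0.2,-0.01,0],0],[[0.25,-0.012,0],0]])

```text
clock: 14.32
tool_pos: [0.5223, 0.0956, 0.2119]
orientation: [-180.0, 0.0, -90.0]
force: [0.7, 0.0, -0.4]
opening: 0.0878
gripper_force: 0.0
```

Call:
send_rows(deltas=[[[0.05,-0.003,0],0],[[0.1,-0.006,0],0],[[0.1365,-0.006,0],0],[[0.1365,-0.006,0],0],[[0.1365,-0.006,0],0]])

```text
clock: 14.73
tool_pos: [0.5272, -0.0136, 0.2118]
orientation: [180.0, -0.0, -90.2]
force: [1.2, 0.3, -0.2]
opening: 0.0876
gripper_force: 0.0
```

```bash
python3 - <<'E'
from h import *
S=ctrl.snapshot("side")
cv2.imwrite("pics/s2.png",cv2.resize(S["color"][150:,140:340,::-1],None,fx=2.5,fy=2.5))
o=ctrl.get_obs();print(o["tool_pos"],o["orientation"],o["clock"])
E
```

```text
[ 0.5273695  -0.01253535  0.21181798] [-1.79994523e+02  3.39058072e-03 -9.00970990e+01] 14.7833
```

View pics/s2.png

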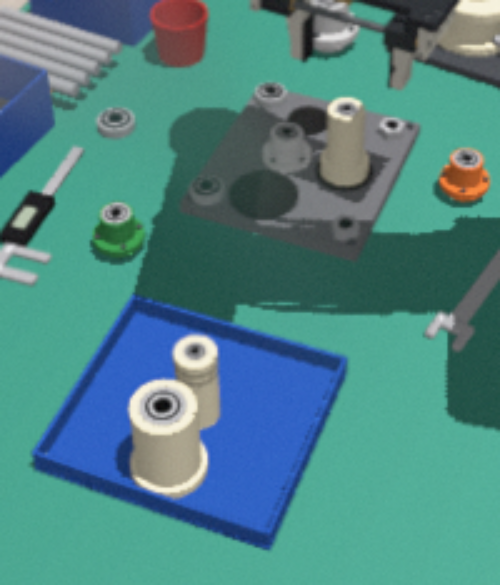

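Call:
send_rows(deltas=[[[0,0,0.03],0],[[0,0,0.065],0],[[0,0,0.092],0],[[0,0,0.104],0],[[0,0,0.108],0]])

```text
clock: 15.2
tool_pos: [0.5266, -0.0112, 0.1237]
orientation: [179.8, -0.1, -89.9]
force: [0.0, 0.4, 0.6]
opening: 0.0873
gripper_force: 0.0
```

Call:
send_rows(deltas=[[[0,0,0],0],[[0,0,0],0],[[0,0,0],0],[[0,0,0],0],[[0,0,0],0]], gripper=0)

```text
clock: 15.62
tool_pos: [0.5278, -0.0118, 0.1264]
orientation: [-179.9, 0.0, -90.0]
force: [0.6, -0.1, 0.4]
opening: 0.0593
gripper_force: 0.0
```

Call:
send_rows(deltas=[[[0,0,0],0],[[0,0,0],0],[[0,0,0],0],[[0,0,0],0],[[0,0,0],0]])

```text
clock: 16.03
tool_pos: [0.5276, -0.012, 0.1256]
orientation: [-180.0, 0.0, -90.0]
force: [0.1, -0.5, 1.9]
opening: 0.0375
gripper_force: 30.0
```

Call:
send_rows(deltas=[[[0,0,0],0],[[0,0,0],0],[[0,0,0],0],[[0,0,0],0],[[0,0,0],0]])

```text
clock: 16.45
tool_pos: [0.5275, -0.0119, 0.1256]
orientation: [-180.0, 0.0, -90.0]
force: [0.9, -0.6, 3.5]
opening: 0.0377
gripper_force: 30.0
```

Call:
send_rows(deltas=[[[0,0,-0.03],0],[[0,0,-0.07],0],[[0,0,-0.11],0],[[0,0,-0.125],0],[[-0.03,0,-0.125],0]])

```text
clock: 16.87
tool_pos: [0.5282, 0.0106, 0.2286]
orientation: [-179.8, 0.1, -90.1]
force: [0.6, 0.0, -1.9]
opening: 0.0375
gripper_force: 30.0
```

Call:
send_rows(deltas=[[[-0.05,0.002,0],0],[[-0.1,0.004,0],0],[[-0.15,0.006,0],0],[[-0.2,0.008,0],0],[[-0.25,0.01,0],0]])

```text
clock: 17.28
tool_pos: [0.5184, 0.2136, 0.2249]
orientation: [179.9, -0.0, -90.0]
force: [0.9, -0.5, -1.3]
opening: 0.0375
gripper_force: 30.0
```

Call:
send_rows(deltas=[[[-0.04,0,0],0],[[-0.067,0,0],0],[[-0.067,0,0.03],0],[[-0.067,0,0.06],0],[[-0.067,0,0.08],0]])

```text
clock: 17.7
tool_pos: [0.5179, 0.2655, 0.1587]
orientation: [179.8, -0.1, -90.0]
force: [-0.3, -1.5, -2.8]
opening: 0.0372
gripper_force: 30.0
```

Call:
send_rows(deltas=[[[0,0,0.02],0],[[0,0,0.035],0],[[0,0,0.045],0],[[0,0,0.05],0],[[0,0,0.05],0]])

```text
clock: 18.12
tool_pos: [0.5189, 0.2652, 0.1204]
orientation: [179.9, -0.1, -90.0]
force: [-0.0, 1.1, -1.2]
opening: 0.0379
gripper_force: 30.0
```

Call:
send_rows(deltas=[[[0,0,0],0],[[0,0,0],0],[[0,0,0],0],[[0,0,0],0],[[0,0,0],0]])

```text
clock: 18.53
tool_pos: [0.5195, 0.2658, 0.122]
orientation: [-180.0, 0.0, -90.0]
force: [0.2, -0.9, -1.6]
opening: 0.0375
gripper_force: 30.0
```

.122 → .1137: 8.3 mm, share 0.0104.

Call:
send_rows(deltas=[[[0,0,0.003],0],[[0,0,0.006],0],[[0,0,0.008],0],[[0,0,0.009],0],[[0,0,0.0102],0]])

```text
clock: 18.95
tool_pos: [0.5194, 0.2655, 0.1135]
orientation: [180.0, -0.0, -90.0]
force: [-3.8, -1.2, 11.8]
opening: 0.0373
gripper_force: 30.0
```

Call:
send_rows(deltas=[[[0,0,0],0],[[0,0,0],0],[[0,0,0],0],[[0,0,0],0],[[0,0,0],0]])

```text
clock: 19.37
tool_pos: [0.5193, 0.2655, 0.1135]
orientation: [180.0, -0.0, -90.0]
force: [-2.3, -1.4, 5.8]
opening: 0.0377
gripper_force: 30.0
```

Call:
send_rows(deltas=[[[0,0,0],0],[[0,0,0],0],[[0,0,0],0],[[0,0,0],0],[[0,0,0],0]], gripper=1)

```text
clock: 19.78
tool_pos: [0.5194, 0.2657, 0.1131]
orientation: [-180.0, 0.0, -90.0]
force: [0.9, 0.6, -0.9]
opening: 0.0652
gripper_force: 0.0
```

Call:
send_rows(deltas=[[[0,0,-0.03],0],[[0,0,-0.07],0],[[0,0,-0.11],0],[[0,0,-0.125],0],[[0.03,0,-0.125],0]])

```text
clock: 20.2
tool_pos: [0.5215, 0.2451, 0.2173]
orientation: [-179.6, 0.3, -89.8]
force: [1.8, -0.4, -0.8]
opening: 0.0873
gripper_force: 0.0
```

Call:
send_rows(deltas=[[[0.048,-0.014,0],0],[[0.096,-0.028,0],0],[[0.144,-0.042,0],0],[[0.192,-0.056,0],0],[[0.24,-0.07,0],0]])

```text
clock: 20.62
tool_pos: [0.5756, 0.048, 0.2135]
orientation: [-180.0, 0.0, -90.0]
force: [2.5, -0.3, 0.3]
opening: 0.0878
gripper_force: 0.0
```

Call:
send_rows(deltas=[[[0.04,-0.01,0],0],[[0.069,-0.02,0],0],[[0.069,-0.02,0],0],[[0.069,-0.02,0],0],[[0.069,-0.02,0],0]])

```text
clock: 21.03
tool_pos: [0.5912, -0.0056, 0.2131]
orientation: [180.0, 0.0, -90.0]
force: [-0.5, -0.0, -0.1]
opening: 0.0878
gripper_force: 0.0
```

```bash
python3 - <<'E'
from h import *
S=ctrl.snapshot("side")
cv2.imwrite("pics/s3.png",cv2.resize(S["color"][150:,140:340,::-1],None,fx=2.5,fy=2.5))
o=ctrl.get_obs();print(o["tool_pos"],o["orientation"],o["clock"])
E
```

```text
[ 0.59119901 -0.00501552  0.21317891] [ 1.79993403e+02  7.37139450e-03 -8.99820069e+01] 21.0833
```

View pics/s3.png

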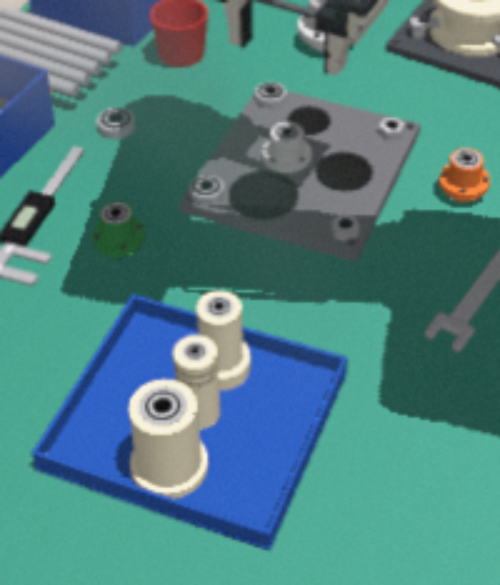

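```bash
python3 - <<'E'
from h import *
S=ctrl.snapshot("side")
f=lambda a:(np.array(a,float)+.5)/2.5-.5+[140,150]
print(back(S,f([[287,129]]),.048).round(4)); print(back(S,f([[264,196],[310,121],[344,172]]),.016).round(4))
for t in("pad_flanged","pad_slim","pad_stepped"):
    for d in ctrl.cut_out(S,t):
        m=np.uint8(d["pixels"]); c=cv2.findContours(m,0,1)[0]; c=max(c,key=len)
        if len(c)>5: e=cv2.fitEllipse(c); print(t,round(d["conf"],2),np.round(e[0],1),back(S,[e[0]],.016).round(4))
E
```

```text
[[ 0.5918 -0.011   0.048 ]]
[[ 0.582   0.0601  0.016 ]
 [ 0.5928 -0.0688  0.016 ]
 [ 0.5249 -0.0099  0.016 ]]
pad_flanged 0.66 [244.4 227.4] [[0.5853 0.0586 0.016 ]]
pad_slim 0.62 [263.9 197.3] [[ 0.5939 -0.072   0.016 ]]
pad_stepped 0.82 [276.5 217.6] [[ 0.5281 -0.0121  0.016 ]]
```

Call:
send_rows(deltas=[[[0.001,0,0.03],0],[[0.001,0,0.075],0],[[0.001,0,0.11],0],[[0.001,0,0.128],0],[[0.001,0,0.137],0]])

```text
clock: 21.7
tool_pos: [0.59, -0.006, 0.1011]
orientation: [179.8, -0.1, -90.0]
force: [-0.4, -0.2, -0.3]
opening: 0.0879
gripper_force: 0.0
```

Call:
send_rows(deltas=[[[0,0,0.004],0],[[0,0,0.008],0],[[0,0,0.011],0],[[0,0,0.013],0],[[0,0,0.013],0]])

```text
clock: 22.12
tool_pos: [0.5917, -0.0062, 0.0939]
orientation: [-179.9, 0.0, -90.0]
force: [1.2, -0.8, 0.1]
opening: 0.0877
gripper_force: 0.0
```

Call:
send_rows(deltas=[[[0,0,0],0],[[0,0,0],0],[[0,0,0],0],[[0,0,0],0],[[0,0,0],0]])

```text
clock: 22.53
tool_pos: [0.5914, -0.0064, 0.0934]
orientation: [-180.0, 0.0, -90.0]
force: [-0.9, 0.6, 1.0]
opening: 0.0878
gripper_force: 0.0
```

Tips at 27 mm, 5 mm over the flange; close.

Call:
send_rows(deltas=[[[0,0,0.001],0],[[0,0,0.001],0],[[0,0,0.001],0],[[0,0,0.001],0],[[0,0,0.001],0]], gripper=0)

```text
clock: 22.95
tool_pos: [0.5913, -0.0063, 0.0924]
orientation: [180.0, -0.0, -90.0]
force: [0.0, -0.3, -0.4]
opening: 0.06
gripper_force: 0.0
```

Call:
send_rows(deltas=[[[0,0,0],0],[[0,0,0],0],[[0,0,0],0],[[0,0,0],0],[[0,0,0],0]])

```text
clock: 23.37
tool_pos: [0.5914, -0.0063, 0.0925]
orientation: [-180.0, 0.0, -90.0]
force: [0.7, -0.4, 0.3]
opening: 0.0331
gripper_force: 30.0
```

Call:
send_rows(deltas=[[[0,0,0],0],[[0,0,0],0],[[0,0,0],0],[[0,0,0],0],[[0,0,0],0]])

```text
clock: 23.78
tool_pos: [0.5914, -0.0063, 0.0925]
orientation: [-180.0, 0.0, -90.0]
force: [0.1, -0.4, 0.3]
opening: 0.0332
gripper_force: 30.0
```

Call:
send_rows(deltas=[[[0,0,-0.03],0],[[0,0,-0.08],0],[[0,0,-0.13],0],[[0,0,-0.17],0],[[0,0,-0.197],0]])

```text
clock: 24.2
tool_pos: [0.592, -0.0063, 0.2539]
orientation: [-179.8, 0.0, -90.0]
force: [0.4, -0.0, -1.9]
opening: 0.0331
gripper_force: 30.0
```

Call:
send_rows(deltas=[[[0.045,0.014,0],0],[[0.09,0.028,0],0],[[0.135,0.042,0],0],[[0.18,0.056,0],0],[[0.225,0.07,0],0]])

```text
clock: 24.62
tool_pos: [0.5342, -0.1876, 0.25]
orientation: [180.0, 0.0, -90.0]
force: [1.9, -0.1, -1.6]
opening: 0.0333
gripper_force: 30.0
```

Call:
send_rows(deltas=[[[0.045,0.014,0],0],[[0.09,0.028,0],0],[[0.13,0.04,0],0],[[0.15,0.046,0],0],[[0.161,0.049,0],0]])

```text
clock: 25.03
tool_pos: [0.4947, -0.3172, 0.2496]
orientation: [179.9, 0.0, -90.2]
force: [-0.0, 0.4, -2.0]
opening: 0.0331
gripper_force: 30.0
```

Call:
send_rows(deltas=[[[0,0,0],0],[[0,0,0],0],[[0,0,0],0],[[0,0,0],0],[[0,0,0],0]])

```text
clock: 25.45
tool_pos: [0.4966, -0.3142, 0.2501]
orientation: [-180.0, 0.0, -89.9]
force: [-1.7, -0.2, -1.7]
opening: 0.0333
gripper_force: 30.0
```

```bash
python3 - <<'E'
from h import *
S=ctrl.snapshot("side")
o=ctrl.get_obs();print(o["tool_pos"],o["orientation"],o["clock"],o["opening"])
p=o["tool_pos"]
print("expected boss/flange/spigot centre px",proj(S,[p-[0,0,.0445],p-[0,0,.0705],p-[0,0,.0905]]).round(1),"spool",proj(S,[[.4959,-.3153,.072]]).round(1))
c=cv2.resize(S["color"][90:180,290:380,::-1],None,fx=6.5,fy=6.5,interpolation=cv2.INTER_CUBIC)
for i in range(0,90,10): cv2.putText(c,str(290+i),(int(i*6.5),10),0,.35,(0,255,255)); cv2.putText(c,str(90+i),(0,int(i*6.5)+4),0,.35,(0,255,255))
cv2.imwrite("pics/s4.png",c)
E
```

```text
[ 0.49656126 -0.31429469  0.25013002] [-1.79992410e+02  2.98559066e-03 -8.99241486e+01] 25.5 0.03319601229308102
expected boss/flange/spigot centre px [[334.2 105.5]
 [333.3 113.6]
 [332.7 119.8]] spool [[330.1 145.5]]
```

View pics/s4.png

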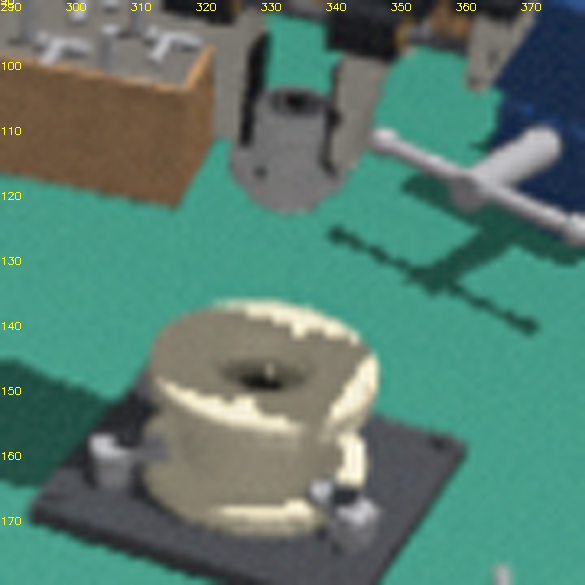

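```bash
python3 - <<'E'
from h import *
S=ctrl.snapshot("side");T=ctrl.snapshot("top")
f=lambda a:(np.array(a,float)+.5)/6.5-.5+[290,90]
print("boss top",back(S,f([[296,101]]),.2056).round(4),"spool",back(S,f([[264,366]]),.072).round(4))
print("flange top view at start",back(T,(np.array([[330.5,247.5]])+.5)/7-.5+[208,138],.022).round(4))
p=ctrl.get_obs()["tool_pos"]
g=p-[0,0,.066]
for dx in(-.0166,.0166,-.0376,.0376): print(dx,[ (proj(S,[g+[dx,dy,0]])[0]-[290,90])*6.5 for dy in(-.0095,.0095)])
T_=cv2.resize(T["color"][160:250,320:410,::-1],None,fx=6,fy=6); cv2.imwrite("pics/t5.png",T_)
E
```

```text
boss top [[ 0.4951 -0.3176  0.2056]] spool [[ 0.4949 -0.3135  0.072 ]]
flange top view at start [[ 0.5912 -0.007   0.022 ]]
-0.0166 [array([326.65175155, 143.69523747]), array([312.3852135 , 163.08818108])]
0.0166 [array([254.47951681, 126.07859074]), array([239.57778125, 145.1537194 ])]
-0.0376 [array([372.83015787, 155.02095689]), array([358.97842482, 174.6184169 ])]
0.0376 [array([209.3604287 , 115.11723103]), array([194.06990748, 133.99484303])]
```

View pics/t5.png

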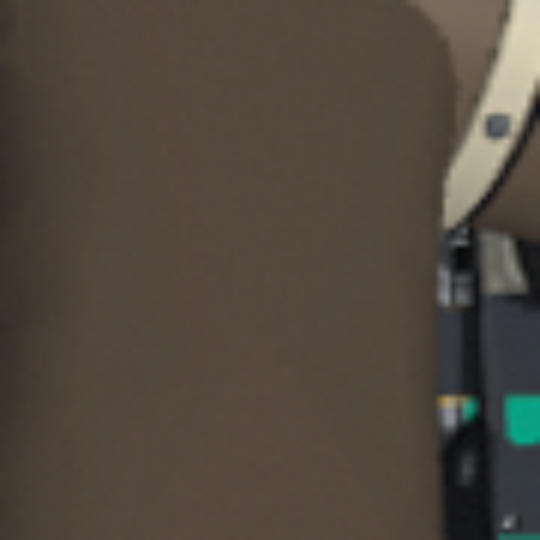

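Call:
send_rows(deltas=[[[0,0,0.025],0],[[0,0,0.055],0],[[0,0,0.08],0],[[0,0,0.092],0],[[0,0,0.096],0]])

```text
clock: 26.02
tool_pos: [0.4954, -0.3147, 0.1715]
orientation: [179.8, 0.1, -90.0]
force: [-0.0, -0.8, -0.6]
opening: 0.0334
gripper_force: 30.0
```

Call:
send_rows(deltas=[[[0,0,0],0],[[0,0,0],0],[[0,0,0],0],[[0,0,0],0],[[0,0,0],0]])

```text
clock: 26.43
tool_pos: [0.4965, -0.3153, 0.1742]
orientation: [-179.9, -0.0, -90.0]
force: [0.2, 0.3, -0.6]
opening: 0.0332
gripper_force: 30.0
```

```bash
python3 - <<'E'
from h import *
S=ctrl.snapshot("side")
o=ctrl.get_obs();p=o["tool_pos"];print(p,o["orientation"],o["clock"],o["opening"])
x0,y0=300,110
print("boss,flange top,spigot bottom,spool",((proj(S,[p-[0,0,.0445],p-[0,0,.0705],p-[0,0,.0905],[.4959,-.3153,.072]])-[x0,y0]+.5)*9-.5).round(0))
c=cv2.resize(S["color"][y0:y0+66,x0:x0+70,::-1],None,fx=9,fy=9,interpolation=cv2.INTER_CUBIC)
cv2.imwrite("pics/s6.png",c)
E
```

```text
[ 0.49643643 -0.31525508  0.17400134] [-1.79931305e+02 -2.05322330e-02 -8.99982702e+01] 26.4833 0.03330857054987292
boss,flange top,spigot bottom,spool [[290. 173.]
 [282. 242.]
 [277. 294.]
 [275. 324.]]
```

View pics/s6.png

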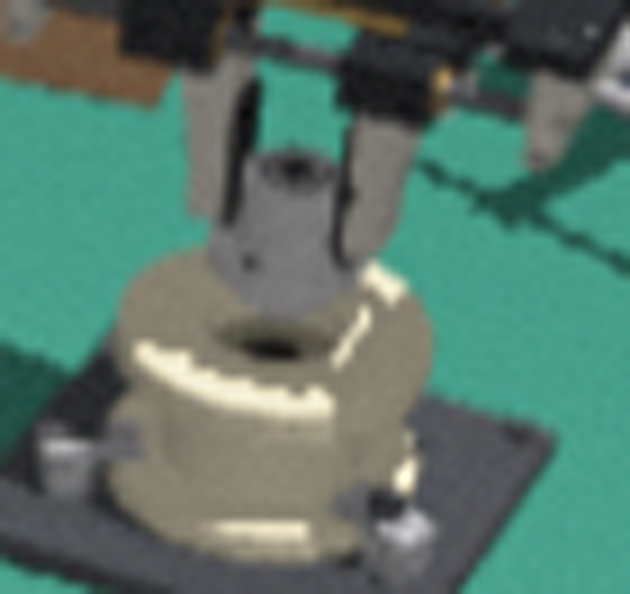

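Call:
send_rows(deltas=[[[0,0,0.006],0],[[0,0,0.012],0],[[0,0,0.018],0],[[0,0,0.021],0],[[0,0,0.023],0]])

```text
clock: 26.9
tool_pos: [0.4958, -0.3151, 0.154]
orientation: [179.9, 0.0, -90.0]
force: [-0.2, 0.2, -2.0]
opening: 0.0335
gripper_force: 30.0
```

Call:
send_rows(deltas=[[[0,0,0.002],0],[[0,0,0.004],0],[[0,0,0.005],0],[[0,0,0.006],0],[[0,0,0.006],0]])

```text
clock: 27.32
tool_pos: [0.4962, -0.3152, 0.1504]
orientation: [-180.0, -0.0, -90.0]
force: [-0.6, 0.3, 2.9]
opening: 0.0331
gripper_force: 30.0
```

Call:
send_rows(deltas=[[[0,0,0],0],[[0,0,0],0],[[0,0,0],0],[[0,0,0],0],[[0,0,0],0]])

```text
clock: 27.73
tool_pos: [0.4962, -0.3152, 0.1504]
orientation: [-180.0, -0.0, -90.0]
force: [-2.0, 2.2, 6.5]
opening: 0.0331
gripper_force: 30.0
```

Call:
send_rows(deltas=[[[0,0,0],0],[[0,0,0],0],[[0,0,0],0],[[0,0,0],0],[[0,0,0],0]], gripper=1)

```text
clock: 28.15
tool_pos: [0.4962, -0.3152, 0.1499]
orientation: [180.0, 0.0, -90.0]
force: [0.3, -0.9, 0.1]
opening: 0.0614
gripper_force: 0.0
```

Call:
send_rows(deltas=[[[0,0,0],0],[[0,0,-0.03],0],[[0,0,-0.07],0],[[0,0,-0.11],0],[[0,0,-0.125],0]])

```text
clock: 28.57
tool_pos: [0.4976, -0.316, 0.2548]
orientation: [-179.7, -0.2, -90.0]
force: [0.1, -0.7, 0.3]
opening: 0.087
gripper_force: 0.0
```

Call:
send_rows(deltas=[[[-0.048,-0.002,0],0],[[-0.096,-0.004,0],0],[[-0.144,-0.006,0],0],[[-0.192,-0.008,0],0],[[-0.24,-0.01,0],0]])

```text
clock: 28.98
tool_pos: [0.5038, -0.1216, 0.2502]
orientation: [-180.0, 0.0, -90.0]
force: [1.0, 0.0, 0.3]
opening: 0.0878
gripper_force: 0.0
```

Call:
send_rows(deltas=[[[-0.05,-0.002,0],0],[[-0.1,-0.004,0],0],[[-0.15,-0.006,0],0],[[-0.2,-0.008,0],0],[[-0.243,-0.01,0],0]])

```text
clock: 29.4
tool_pos: [0.5119, 0.0737, 0.2504]
orientation: [-180.0, 0.0, -90.0]
force: [0.7, -0.1, 0.0]
opening: 0.0874
gripper_force: 0.0
```

Call:
send_rows(deltas=[[[-0.05,-0.002,0],0],[[-0.1,-0.004,0],0],[[-0.15,-0.006,0],0],[[-0.2,-0.008,0],0],[[-0.243,-0.009,0],0]])

```text
clock: 29.82
tool_pos: [0.5191, 0.2683, 0.2502]
orientation: [-180.0, 0.0, -90.0]
force: [0.9, 0.8, -0.1]
opening: 0.0875
gripper_force: 0.0
```

```bash
python3 - <<'E'
from h import *
S=ctrl.snapshot("side");T=ctrl.snapshot("top")
o=ctrl.get_obs();p=o["tool_pos"];print(p,o["orientation"],o["clock"],o["opening"])
x0,y0=300,110
print("flange top, spool",((proj(S,[[.4959,-.3153,.106],[.4959,-.3153,.072]])-[x0,y0]+.5)*5-.5).round(0))
c=cv2.resize(S["color"][y0:y0+76,x0:x0+70,::-1],None,fx=5,fy=5,interpolation=cv2.INTER_CUBIC)
print("top boss",((proj(T,[[.4959,-.3153,.106],[.4959,-.3153,.072]])-[335,170]+.5)*5-.5).round(0))
d=cv2.resize(T["color"][170:246,335:405,::-1],None,fx=5,fy=5,interpolation=cv2.INTER_CUBIC)
cv2.imwrite("pics/s7.png",np.hstack([c,d]))
E
```

```text
[0.51955555 0.27016179 0.24960446] [-1.79964955e+02  2.21392525e-02 -8.97826896e+01] 29.9167 0.08796623783161642
flange top, spool [[158. 131.]
 [152. 180.]]
top boss [[236. 180.]
 [214. 185.]]
```

View pics/s7.png

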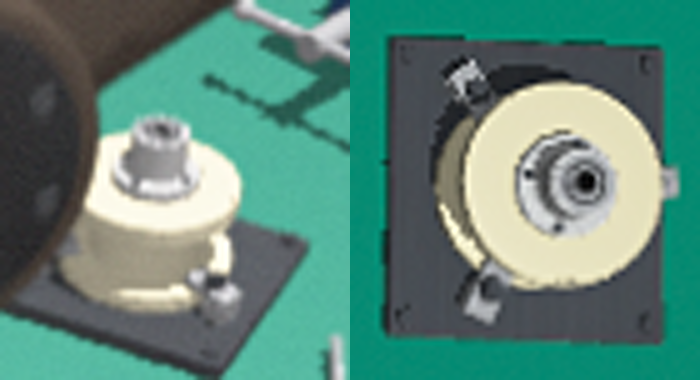

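Call:
send_rows(deltas=[[[0,0,0.04],0],[[0,0,0.085],0],[[0,0,0.13],0],[[0,0,0.155],0],[[0,0,0.163],0]])

```text
clock: 30.33
tool_pos: [0.5177, 0.2639, 0.1159]
orientation: [179.7, -0.2, -90.0]
force: [0.2, -0.4, 0.5]
opening: 0.0879
gripper_force: 0.0
```

Call:
send_rows(deltas=[[[0,0,0.003],0],[[0,0,0.005],0],[[0,0,0.006],0],[[0,0,0.006],0],[[0,0,0.006],0]])

```text
clock: 30.75
tool_pos: [0.5199, 0.2661, 0.1163]
orientation: [-179.9, 0.1, -90.0]
force: [0.3, -0.0, 0.4]
opening: 0.0874
gripper_force: 0.0
```

Call:
send_rows(deltas=[[[0,0,0],0],[[0,0,0],0],[[0,0,0],0],[[0,0,0],0],[[0,0,0],0]], gripper=0)

```text
clock: 31.17
tool_pos: [0.5194, 0.2656, 0.115]
orientation: [-180.0, 0.0, -90.0]
force: [0.4, -0.1, -0.5]
opening: 0.0596
gripper_force: 0.0
```

Call:
send_rows(deltas=[[[0,0,0],0],[[0,0,0],0],[[0,0,0],0],[[0,0,0],0],[[0,0,0],0]])

```text
clock: 31.58
tool_pos: [0.5193, 0.2656, 0.1148]
orientation: [180.0, -0.0, -90.0]
force: [0.1, 0.2, 0.2]
opening: 0.0377
gripper_force: 30.0
```

Call:
send_rows(deltas=[[[0,0,0],0],[[0,0,0],0],[[0,0,0],0],[[0,0,0],0],[[0,0,0],0]])

```text
clock: 32.0
tool_pos: [0.5193, 0.2656, 0.1148]
orientation: [180.0, -0.0, -90.0]
force: [0.7, 0.3, -2.1]
opening: 0.0375
gripper_force: 30.0
```

Call:
send_rows(deltas=[[[0,0,-0.03],0],[[0,0,-0.07],0],[[0,0,-0.11],0],[[0,0,-0.125],0],[[0.03,0,-0.125],0]])

```text
clock: 32.42
tool_pos: [0.5214, 0.2451, 0.2189]
orientation: [-179.6, 0.3, -89.8]
force: [1.6, -0.4, -1.5]
opening: 0.0373
gripper_force: 30.0
```

Call:
send_rows(deltas=[[[0.05,-0.002,0],0],[[0.1,-0.004,0],0],[[0.15,-0.006,0],0],[[0.2,-0.008,0],0],[[0.25,-0.011,0],0]])

```text
clock: 32.83
tool_pos: [0.5275, 0.0399, 0.2149]
orientation: [180.0, 0.0, -90.0]
force: [0.6, -0.6, -0.7]
opening: 0.0373
gripper_force: 30.0
```

Call:
send_rows(deltas=[[[0.04,0,0],0],[[0.067,0,0],0],[[0.067,0,0.03],0],[[0.067,0,0.06],0],[[0.067,0,0.08],0]])

```text
clock: 33.25
tool_pos: [0.5272, -0.0129, 0.1492]
orientation: [179.9, 0.0, -90.1]
force: [-0.2, 0.8, -1.6]
opening: 0.0376
gripper_force: 30.0
```

Call:
send_rows(deltas=[[[0,0,0.008],0],[[0,0,0.014],0],[[0,0,0.018],0],[[0,0,0.02],0],[[0,0,0.02],0]])

```text
clock: 33.67
tool_pos: [0.5285, -0.0117, 0.1353]
orientation: [-180.0, 0.0, -90.0]
force: [-0.1, 0.5, -1.1]
opening: 0.0377
gripper_force: 30.0
```

Call:
send_rows(deltas=[[[0,0,0],0],[[0,0,0],0],[[0,0,0],0],[[0,0,0],0],[[0,0,0],0]])

```text
clock: 34.08
tool_pos: [0.5282, -0.0119, 0.1351]
orientation: [-180.0, 0.0, -90.0]
force: [0.3, 0.5, -2.2]
opening: 0.0377
gripper_force: 30.0
```

.1351 → .1268: 8.3 mm, share 0.0103. Then release and travel to the slim roller at TCP (.513, .3212): tool x −.4164, y +.019.

Call:
send_rows(deltas=[[[0,0,0.003],0],[[0,0,0.006],0],[[0,0,0.008],0],[[0,0,0.009],0],[[0,0,0.0103],0]])

```text
clock: 34.5
tool_pos: [0.5281, -0.012, 0.1267]
orientation: [180.0, -0.0, -90.0]
force: [-6.1, 1.5, 15.5]
opening: 0.0374
gripper_force: 30.0
```

Call:
send_rows(deltas=[[[0,0,0],0],[[0,0,0],0],[[0,0,0],0],[[0,0,0],0],[[0,0,0],0]])

```text
clock: 34.92
tool_pos: [0.5281, -0.012, 0.1268]
orientation: [180.0, -0.0, -90.0]
force: [-1.3, 0.7, 4.4]
opening: 0.0372
gripper_force: 30.0
```

Call:
send_rows(deltas=[[[0,0,0],0],[[0,0,0],0],[[0,0,0],0],[[0,0,0],0],[[0,0,0],0]], gripper=1)

```text
clock: 35.33
tool_pos: [0.5283, -0.0119, 0.1265]
orientation: [-180.0, 0.0, -90.0]
force: [0.1, 0.3, 0.1]
opening: 0.0654
gripper_force: 0.0
```

Call:
send_rows(deltas=[[[0,0,-0.03],0],[[0,0,-0.07],0],[[0,0,-0.11],0],[[0,0,-0.125],0],[[-0.03,0,-0.125],0]])

```text
clock: 35.75
tool_pos: [0.5297, 0.0108, 0.2305]
orientation: [-179.7, 0.1, -90.1]
force: [0.5, 0.3, -0.1]
opening: 0.0872
gripper_force: 0.0
```

Call:
send_rows(deltas=[[[-0.05,0.002,0],0],[[-0.1,0.005,0],0],[[-0.15,0.007,0],0],[[-0.2,0.01,0],0],[[-0.25,0.012,0],0]])

```text
clock: 36.17
tool_pos: [0.518, 0.2139, 0.2268]
orientation: [-180.0, 0.0, -90.0]
force: [1.1, -0.4, 0.1]
opening: 0.0877
gripper_force: 0.0
```

Call:
send_rows(deltas=[[[-0.05,0.003,0],0],[[-0.1,0.007,0],0],[[-0.1365,0.007,0],0],[[-0.1365,0.007,0.02],0],[[-0.1365,0.007,0.05],0]])

```text
clock: 36.58
tool_pos: [0.5136, 0.3244, 0.188]
orientation: [-179.8, 0.2, -89.8]
force: [-0.2, 0.0, -0.3]
opening: 0.0876
gripper_force: 0.0
```

Call:
send_rows(deltas=[[[0,0,0.03],0],[[0,0,0.06],0],[[0,0,0.08],0],[[0,0,0.087],0],[[0,0,0.09],0]])

```text
clock: 37.0
tool_pos: [0.5126, 0.3209, 0.1134]
orientation: [179.9, -0.1, -90.0]
force: [1.1, -0.5, 0.3]
opening: 0.0878
gripper_force: 0.0
```

Call:
send_rows(deltas=[[[0,0,0],0],[[0,0,0],0],[[0,0,0],0],[[0,0,0],0],[[0,0,0],0]])

```text
clock: 37.42
tool_pos: [0.5132, 0.3215, 0.1155]
orientation: [-179.9, 0.1, -90.0]
force: [-0.9, -0.2, -0.3]
opening: 0.0877
gripper_force: 0.0
```

Call:
send_rows(deltas=[[[0,0,0],0],[[0,0,0],0],[[0,0,0],0],[[0,0,0],0],[[0,0,0],0]], gripper=0)

```text
clock: 37.83
tool_pos: [0.513, 0.3212, 0.1146]
orientation: [180.0, -0.0, -90.0]
force: [0.4, 0.2, -0.3]
opening: 0.0598
gripper_force: 0.0
```

Call:
send_rows(deltas=[[[0,0,0],0],[[0,0,0],0],[[0,0,0],0],[[0,0,0],0],[[0,0,0],0]])

```text
clock: 38.25
tool_pos: [0.513, 0.3212, 0.1146]
orientation: [180.0, -0.0, -90.0]
force: [0.4, 0.1, -0.2]
opening: 0.0357
gripper_force: 30.0
```

Call:
send_rows(deltas=[[[0,0,0],0],[[0,0,0],0],[[0,0,0],0],[[0,0,0],0],[[0,0,0],0]])

```text
clock: 38.67
tool_pos: [0.5129, 0.3212, 0.1146]
orientation: [180.0, -0.0, -90.0]
force: [-0.1, 0.7, -1.4]
opening: 0.0356
gripper_force: 30.0
```

Call:
send_rows(deltas=[[[0,0,-0.03],0],[[0,0,-0.08],0],[[0,0,-0.125],0],[[0,0,-0.15],0],[[0,0,-0.156],0]])

```text
clock: 39.08
tool_pos: [0.5143, 0.3224, 0.2443]
orientation: [-179.7, 0.3, -90.0]
force: [0.9, 0.9, -1.7]
opening: 0.0356
gripper_force: 30.0
```

Call:
send_rows(deltas=[[[0.05,-0.011,0],0],[[0.1,-0.022,0],0],[[0.15,-0.033,0],0],[[0.2,-0.044,0],0],[[0.25,-0.054,0],0]])

```text
clock: 39.5
tool_pos: [0.5558, 0.1194, 0.2388]
orientation: [179.9, -0.0, -90.0]
force: [1.5, 0.0, -1.1]
opening: 0.0355
gripper_force: 30.0
```

Call:
send_rows(deltas=[[[0.05,-0.011,0],0],[[0.1,-0.022,0],0],[[0.15,-0.033,0],0],[[0.2,-0.044,0],0],[[0.234,-0.051,0],0]])

```text
clock: 39.92
tool_pos: [0.5967, -0.0691, 0.2386]
orientation: [179.9, -0.0, -90.1]
force: [0.9, 1.3, -1.1]
opening: 0.0355
gripper_force: 30.0
```

Call:
send_rows(deltas=[[[0,0,0.03],0],[[0,0,0.07],0],[[0,0,0.105],0],[[0,0,0.125],0],[[0,0,0.131],0]])

```text
clock: 40.33
tool_pos: [0.5946, -0.0664, 0.1305]
orientation: [179.6, -0.0, -90.1]
force: [0.2, 0.2, -1.9]
opening: 0.0357
gripper_force: 30.0
```

Call:
send_rows(deltas=[[[0,0,0],0],[[0,0,0],0],[[0,0,0],0],[[0,0,0],0],[[0,0,0],0]])

```text
clock: 40.75
tool_pos: [0.5975, -0.0658, 0.1358]
orientation: [-179.9, 0.0, -90.0]
force: [0.9, -0.1, -1.1]
opening: 0.0357
gripper_force: 30.0
```

Settles at about .1349; down 8.3 mm.

Call:
send_rows(deltas=[[[0,0,0.003],0],[[0,0,0.006],0],[[0,0,0.008],0],[[0,0,0.009],0],[[0,0,0.0102],0]])

```text
clock: 41.17
tool_pos: [0.5969, -0.066, 0.1265]
orientation: [180.0, -0.0, -90.0]
force: [-4.1, 2.1, 11.7]
opening: 0.0357
gripper_force: 30.0
```

Call:
send_rows(deltas=[[[0,0,0],0],[[0,0,0],0],[[0,0,0],0],[[0,0,0],0],[[0,0,0],0]])

```text
clock: 41.58
tool_pos: [0.5969, -0.066, 0.1266]
orientation: [180.0, -0.0, -90.0]
force: [-0.4, -0.7, 2.6]
opening: 0.0353
gripper_force: 30.0
```

Call:
send_rows(deltas=[[[0,0,0],0],[[0,0,0],0],[[0,0,0],0],[[0,0,0],0],[[0,0,0],0]], gripper=1)

```text
clock: 42.0
tool_pos: [0.597, -0.0659, 0.1264]
orientation: [-180.0, 0.0, -90.0]
force: [0.4, -1.0, -0.3]
opening: 0.0632
gripper_force: 0.0
```

Call:
send_rows(deltas=[[[0,0,-0.03],0],[[0,0,-0.07],0],[[0,0,-0.11],0],[[0,0,-0.125],0],[[-0.051,0.011,-0.125],0]])

```text
clock: 42.42
tool_pos: [0.5908, -0.0287, 0.2304]
orientation: [-179.6, -0.0, -90.2]
force: [1.6, 2.1, -0.4]
opening: 0.0867
gripper_force: 0.0
```

Call:
send_rows(deltas=[[[-0.05,0.01,0],0],[[-0.1,0.02,0],0],[[-0.15,0.03,0],0],[[-0.2,0.04,0],0],[[-0.25,0.05,0],0]])

```text
clock: 42.83
tool_pos: [0.5474, 0.1766, 0.2267]
orientation: [-180.0, 0.0, -90.0]
force: [1.5, -0.4, 0.5]
opening: 0.0879
gripper_force: 0.0
```

Call:
send_rows(deltas=[[[-0.05,0.01,0],0],[[-0.1,0.02,0],0],[[-0.15,0.03,0],0],[[-0.2,0.04,0],0],[[-0.25,0.05,0],0]])

```text
clock: 43.25
tool_pos: [0.5073, 0.3767, 0.2266]
orientation: [-180.0, 0.0, -90.0]
force: [1.2, 0.5, 0.2]
opening: 0.0876
gripper_force: 0.0
```

Call:
send_rows(deltas=[[[0,0,0],0],[[0,0,0.03],0],[[0,0,0.06],0],[[0,0,0.08],0],[[0,0,0.085],0]])

```text
clock: 43.67
tool_pos: [0.5069, 0.3737, 0.1552]
orientation: [179.8, -0.2, -90.0]
force: [0.1, -0.1, -0.5]
opening: 0.088
gripper_force: 0.0
```

Call:
send_rows(deltas=[[[0,0,0.02],0],[[0,0,0.035],0],[[0,0,0.045],0],[[0,0,0.05],0],[[0,0,0.05],0]])

```text
clock: 44.08
tool_pos: [0.508, 0.3745, 0.1178]
orientation: [180.0, -0.1, -90.0]
force: [-0.4, -0.3, 0.1]
opening: 0.0876
gripper_force: 0.0
```

Call:
send_rows(deltas=[[[0,0,0],0],[[0,0,0],0],[[0,0,0],0],[[0,0,0],0],[[0,0,0],0]])

```text
clock: 44.5
tool_pos: [0.5083, 0.3749, 0.119]
orientation: [-180.0, 0.0, -90.0]
force: [-0.8, 0.2, -0.2]
opening: 0.0874
gripper_force: 0.0
```

Call:
send_rows(deltas=[[[0,0,0],0],[[0,0,0],0],[[0,0,0],0],[[0,0,0],0],[[0,0,0],0]], gripper=0)

```text
clock: 44.92
tool_pos: [0.5082, 0.3748, 0.1184]
orientation: [180.0, -0.0, -90.0]
force: [0.0, -0.4, 0.0]
opening: 0.0601
gripper_force: 0.0
```

Call:
send_rows(deltas=[[[0,0,0],0],[[0,0,0],0],[[0,0,0],0],[[0,0,0],0],[[0,0,0],0]])

```text
clock: 45.33
tool_pos: [0.5081, 0.3748, 0.1184]
orientation: [180.0, -0.0, -90.0]
force: [0.2, -0.9, -1.4]
opening: 0.0534
gripper_force: 30.0
```

Call:
send_rows(deltas=[[[0,0,0],0],[[0,0,0],0],[[0,0,0],0],[[0,0,0],0],[[0,0,0],0]])

```text
clock: 45.75
tool_pos: [0.5082, 0.3747, 0.1184]
orientation: [180.0, -0.0, -90.0]
force: [-0.1, -0.5, -0.4]
opening: 0.053
gripper_force: 30.0
```

Call:
send_rows(deltas=[[[0,0,-0.03],0],[[0,0,-0.07],0],[[0,0,-0.11],0],[[0,0,-0.125],0],[[0.03,-0.007,-0.125],0]])

```text
clock: 46.17
tool_pos: [0.5149, 0.3546, 0.2225]
orientation: [-179.7, 0.3, -89.8]
force: [1.5, -0.8, -2.3]
opening: 0.0532
gripper_force: 30.0
```

Call:
send_rows(deltas=[[[0.05,-0.012,0],0],[[0.1,-0.024,0],0],[[0.15,-0.037,0],0],[[0.2,-0.049,0],0],[[0.25,-0.061,0],0]])

```text
clock: 46.58
tool_pos: [0.5624, 0.1489, 0.2182]
orientation: [180.0, 0.0, -90.0]
force: [0.7, -0.3, -2.1]
opening: 0.0536
gripper_force: 30.0
```

Call:
send_rows(deltas=[[[0.05,-0.012,0],0],[[0.1,-0.024,0],0],[[0.119,-0.029,0],0],[[0.119,-0.029,0.02],0],[[0.119,-0.029,0.05],0]])

```text
clock: 47.0
tool_pos: [0.5872, 0.0542, 0.1799]
orientation: [-179.8, 0.1, -90.1]
force: [0.9, -0.2, -2.2]
opening: 0.0533
gripper_force: 30.0
```

Call:
send_rows(deltas=[[[0,0,0.02],0],[[0,0,0.035],0],[[0,0,0.045],0],[[0,0,0.05],0],[[0,0,0.05],0]])

```text
clock: 47.42
tool_pos: [0.5854, 0.0555, 0.1376]
orientation: [179.9, -0.0, -90.0]
force: [0.1, -0.7, -2.4]
opening: 0.0536
gripper_force: 30.0
```

Call:
send_rows(deltas=[[[0,0,0],0],[[0,0,0],0],[[0,0,0],0],[[0,0,0],0],[[0,0,0],0]])

```text
clock: 47.83
tool_pos: [0.586, 0.0557, 0.139]
orientation: [-180.0, 0.0, -90.0]
force: [0.2, 0.5, -1.7]
opening: 0.0537
gripper_force: 30.0
```

Settles at about .1385; down 8.1 mm.

Call:
send_rows(deltas=[[[0,0,0.003],0],[[0,0,0.006],0],[[0,0,0.008],0],[[0,0,0.009],0],[[0,0,0.01],0]])

```text
clock: 48.25
tool_pos: [0.5856, 0.0555, 0.1304]
orientation: [180.0, -0.0, -90.0]
force: [-4.0, 1.6, 8.4]
opening: 0.0536
gripper_force: 30.0
```

Call:
send_rows(deltas=[[[0,0,0],0],[[0,0,0],0],[[0,0,0],0],[[0,0,0],0],[[0,0,0],0]])

```text
clock: 48.67
tool_pos: [0.5858, 0.0556, 0.1304]
orientation: [-180.0, 0.0, -90.0]
force: [-0.7, -0.8, -1.9]
opening: 0.0533
gripper_force: 30.0
```

Call:
send_rows(deltas=[[[0,0,0.0005],0],[[0,0,0.0005],0],[[0,0,0.0005],0],[[0,0,0.0005],0],[[0,0,0.0005],0]])

```text
clock: 49.08
tool_pos: [0.5858, 0.0556, 0.1304]
orientation: [-180.0, 0.0, -90.0]
force: [-3.4, -0.2, 5.5]
opening: 0.0536
gripper_force: 30.0
```

Call:
send_rows(deltas=[[[0,0,0],0],[[0,0,0],0],[[0,0,0],0],[[0,0,0],0],[[0,0,0],0]], gripper=1)

```text
clock: 49.5
tool_pos: [0.5858, 0.0556, 0.1299]
orientation: [180.0, -0.0, -90.0]
force: [-0.2, -0.4, 0.9]
opening: 0.0812
gripper_force: 0.0
```

Call:
send_rows(deltas=[[[0,0,0],0],[[0,0,-0.03],0],[[0,0,-0.08],0],[[0,0,-0.13],0],[[0,0,-0.17],0]])

```text
clock: 49.92
tool_pos: [0.5861, 0.0555, 0.2689]
orientation: [-179.9, 0.0, -90.0]
force: [1.0, 0.5, -0.4]
opening: 0.0878
gripper_force: 0.0
```

Call:
send_rows(deltas=[[[-0.04,0.02,0],0],[[-0.08,0.04,0],0],[[-0.12,0.06,0],0],[[-0.16,0.08,0],0],[[-0.2,0.1,0],0]])

```text
clock: 50.33
tool_pos: [0.5048, 0.2167, 0.2663]
orientation: [-180.0, 0.0, -90.0]
force: [0.5, 1.0, -0.7]
opening: 0.0879
gripper_force: 0.0
```

Call:
send_rows(deltas=[[[-0.04,0.02,0],0],[[-0.08,0.04,0],0],[[-0.12,0.06,0],0],[[-0.16,0.08,0],0],[[-0.2,0.08,0],0]])

```text
clock: 50.75
tool_pos: [0.4393, 0.3769, 0.2667]
orientation: [180.0, 0.1, -89.9]
force: [1.3, -0.6, 0.7]
opening: 0.0877
gripper_force: 0.0
```

```bash
python3 - <<'E'
from h import *
T=ctrl.snapshot("top");S=ctrl.snapshot("side")
P=[[.5863,.0576,.098],[.5973,-.07,.098],[.528,-.0117,.098]]
print("exp top",((proj(T,P)-[205,140]+.5)*4-.5).round(0)); print("exp side",((proj(S,P)-[208,162]+.5)*4-.5).round(0)+[400,0])
a=cv2.resize(T["color"][140:240,205:305,::-1],None,fx=4,fy=4,interpolation=cv2.INTER_CUBIC)
b=cv2.resize(S["color"][162:262,208:308,::-1],None,fx=4,fy=4,interpolation=cv2.INTER_CUBIC)
cv2.imwrite("pics/f.png",np.hstack([a,b]))
E
```

```text
exp top [[ 96. 124.]
 [304. 105.]
 [211. 218.]]
exp side [[545. 163.]
 [621.  46.]
 [680. 126.]]
```

View pics/f.png

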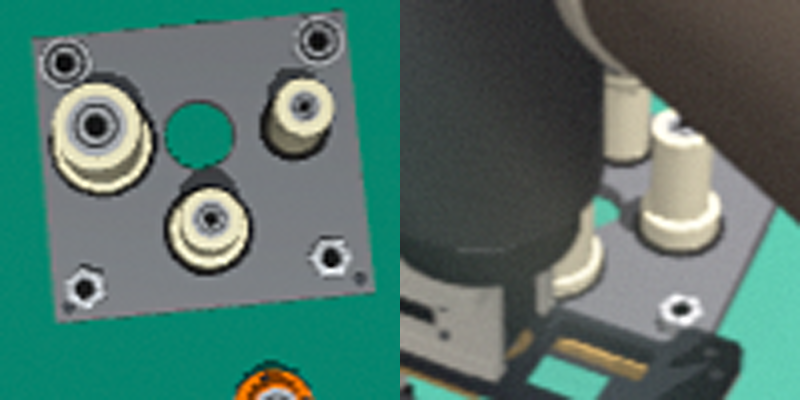

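The roller hubs show at (96,125), (305,105) and (211,218), within a pixel of where the pad centres put them, and all three stand upright on their pads.

```bash
python3 -c "
from plant import ctrl
print(ctrl.close_job())"
```

```text
the job is handed in; nothing more can be done
None
```

The job is handed in: the bearing is seated in the spool and all three rollers stand upright on their own pads, as the camera checks showed; no verdict came back.

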